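Slide the shelf stop into the notch beside the chopping board

TASK

The round chopping board standing upright on the fold-down shelf must not be able to roll off sideways. With the fingertips, push the sliding shelf stop along its notched rail towards the board, over the notches on the way, until its spring pin drops into the last notch on the board's side; then take the hand away. Only push it: do not pinch the stop, do not pull up its pin knob, and leave the board and everything else standing where it is.

Things in the scene. Friction and masses are not known exactly. Their poses are not given: they have to be found in the camera images.
- stop (a joint): place of the sliding shelf stop along its rail, in m: 0 at mid-rail, growing to the robot's left; ends at -0.125 and 0.125; starts within 0.04 of 0. Five notches at -0.10, -0.05, 0, 0.05, 0.10. Sliding takes about 2.5 N; within 4 mm of a notch's middle the spring pin drops and draws the stop to the middle by itself (the push falls to nothing); pushing it out again takes 8 to 11 N
- stop_pin (a joint): the stop's upright spring pin, in m downwards: 0 to 0.0005 riding on the rail, about 0.0047 when dropped into a notch, negative if pulled up. Its black knob, 22 mm wide, top 69 mm above the shelf while riding, stands on the saddle over the rail
- stop_plate (a point): place to push the stop, either face: in the upright steel plate, 45 mm behind the rail line (away from the robot), 34 mm above the shelf. Plate 4 mm thick, from 3 to 65 mm above the shelf (6 mm rolled top edge), 18 to 200 mm behind the rail line; in front it is welded to a saddle 46 x 44 mm, 36 mm high, that straddles the rail. y along the rail to the left, x away from the robot, z up
- rail_mid (a point): middle of the rail's top, 14 mm above the shelf; axes as stop_plate. Steel bar 22 x 310 mm along the front of the shelf, its line 30 mm in from the edge, five notches 14 mm wide cut across it 50 mm apart
- notch_left (a point): the last notch on the left, on top of the rail (stop = 0.10)
- notch_right (a point): the last notch on the right, on top of the rail (stop = -0.10)
- rack: the fixed steel rack; origin on the counter, 125 mm behind the rail line, axes as stop_plate. Its folded-down shelf is level, 290 x 780 mm, top 100 mm above the counter. Two thin plate wires run along it 155 and 185 mm behind the rail line, 118 mm above the shelf; at the back a tiled upstand 162 mm high and a thin bar 268 mm above the counter
- board_center (a point): centre of the chopping board: loose wooden disc, diameter 160 mm, 18 mm thick, standing on its rim in the left or right bay of the shelf between the plate wires, its plane along the rail, 170 mm behind the rail line. With the stop in the last notch on its side, the stop's plate is 4 to 14 mm from the rim
- dabba: closed masala dabba, a flat round steel tin, diameter 160 mm, 65 mm high with a 12 mm knob on the lid; it stands in the bay that the board does not have. Origin: centre of its underside
- ghee_pot: steel ghee pot with screw lid, diameter 88 mm, 97 mm high, at the left end of the shelf. Origin: centre of its underside
- cup_large: larger blue measuring cup, diameter 82 mm, 60 mm high, flat handle, at the right end of the shelf. Origin: centre of its underside
- cup_small: smaller blue measuring cup, diameter 64 mm, 46 mm high, flat handle, in front of the larger one. Origin: centre of its underside
- tumbler: steel tumbler, diameter 68 mm, 95 mm high, on the counter in front of the shelf, to the left. Origin: centre of its underside
- katori: small steel bowl, diameter 96 mm, 42 mm high, on the counter in front of the shelf, to the right. Origin: centre of its underside
Not all that is in view belongs to the job. Of the things that look like the part that bears board_center, the larger one is meant.

How it is judged (in metres and radians):
On the way, in this order (a step that is already met when the one before it is completed fails the run):
1. the fingers push the stop (contact force between the fingers and stop above 1 N), for 0.05 s.
2. the stop's pin has dropped into the last notch on the board's side (value of joint stop_pin above 0.003 m and ((y of board_center in the frame of rail_mid above 0.1 m and value of joint stop between 0.097 and 0.103 m) or (y of board_center in the frame of rail_mid below -0.1 m and value of joint stop between -0.103 and -0.097 m))), for 0.2 s.
At the end, for the whole second after the job is handed in: The stop stands within 3 mm of the middle of the last notch on the board's side (joint +0.10 if the board is on the left, -0.10 if on the right) with its pin dropped at least 3 mm, and the board still stands upright (all of step 2 and angle between board_center's own z axis and vertical below 0.15 rad); the robot touches nothing.
It fails at once if the stop is pinched or forced: more than 35 N between fingers and stop (contact force between the fingers and stop above 35 N).
It fails at once if the pin knob is pulled up more than 3 mm (value of joint stop_pin below -0.003 m).
It fails at once if the board is rolled, shoved or lifted more than 10 mm (distance of board_center from where it was at the start of the episode above 0.01 m).
It fails at once if another thing on the shelf or counter is moved more than 15 mm (distance of any of dabba, ghee_pot, cup_large, cup_small, tumbler, katori from where it was at the start of the episode above 0.015 m).
It also fails if it takes over 38 s, if anything falls off the work surface, if the arm or the gripper's body presses on something with over 40 N, if the wrist force passes 120 N, or if a joint passes its speed limit or range.

ROBOT

A 6-joint arm with a two-finger parallel gripper is mounted at the origin on the work surface. World frame = base frame: x ahead of the robot, y to its left, z up, the work surface at z = 0. Lengths are in m, angles in degrees, forces in N, time in s.
With the tool pointing down it reaches from about 0.375 to 0.75 m from the base axis. Payload 9 kg.
Tool frame: the origin (TCP) lies where the fingers leave the gripper's body, on its centre line; the fingertips stand 73 mm ahead of it and the grasp point (between the pads) lies 54 mm ahead of it (robot.tip_reach is the distance from the TCP to the fingertips, in m); z points along the fingers, y is the line along which they close (so a half turn about z gives the same grasp; the last joint's range is limited). The gripper opens to 85 mm and grips with 20 to 120 N. Pads are 22 mm wide; open, the fingers measure 114 mm over their backs; the gripper's body (76 mm by 85 mm) begins 54 mm behind the grasp point. The pads swing forward as they close: fully open they stand 13 mm farther back than shut.
Start: joints at [56.912, 5.964, 5.575, 89.605, 0, 77.527], TCP at [0.211, 0.562, 0.304] pointing down, gripper open.
Joint ranges: [-171.21, 171.21], [-48.23, 106.86], [-62.78, 66.21], [-105.2, 120.99], [-86.42, 89.51], [-180, 180]. Speed limits (degrees/s): [127.2, 127.2, 147.25, 180, 180, 180].

INTERFACE

Orientations are given as [roll, pitch, yaw] about the fixed x, y, z axes, in that order (R = Rz(yaw) Ry(pitch) Rx(roll)).
In Python, from plant import robot gives the robot as it stands. Calls block until the motion is done:
- robot.move_pose(position, orientation): joint-space move of the TCP to a pose.
- robot.line_to(position, vel=0.15, rotation=None, guard=None): straight line of the TCP; rotation=None keeps the orientation; vel is the mean speed in m/s. With guard (N) it stops when the force on the tool has changed by that much, and returns True; else False.
- robot.goto_joints(angles): joint-space move.
- robot.set_gripper(opening): finger opening in m; the grip force is fixed at half the most; returns when the fingers have stopped.
- robot.pause(seconds).
- robot.ik(position, orientation): joint angles nearest the present ones, or None.
- robot.observe(): the state.
- robot.grab_frame(name): name is "scene" or "top" or "wrist"; returns the picture (420x560x3 uint8, blue, green, red); there is no depth.
- robot.get_calibration(name): a dict with "vertical_fov" (degrees; the focal length in pixels is half the picture's height over the tangent of half this angle, whatever the lens; pixels are square), "cx", "cy" (the principal point, pixels), "rvec" (rotation vector, rad) and "tvec" (3), from world to camera coordinates, as OpenCV has them. Camera axes: x right, y down, z forward; pixel columns grow to the right and rows downward; lengths in m; the calibration is good to about 2 mm. A picture is of the moment at which its call begins: read the wrist's pose just before it. get_calibration takes no time and is no camera call; for the wrist camera it gives the pose at the moment of the call.
A pose or a line that the arm cannot do raises robot.IKError and nothing moves.
- robot.job_done(): hands the job in; it is judged then, once.
The state is a dict: "time": time; "q": joint angles; "qvel": joint speeds; "joint_torque": joint torques, N m; "tool_pos": TCP position; "tcp_rot": TCP orientation; "ft_force": force on the tool from outside, world axes, zero at the start; "torque": the same for the moment, N m; "gripper_width": finger opening in m; "gripper_force": force on a finger pad.
Only numpy, scipy, OpenCV 4.12 (cv2) and the standard library are available. Lean on these libraries where they do the work, as an engineer would, in place of code of your own. Each camera call takes 0.05 s, during which the arm holds its last target. There are 200 camera calls.

## Working session

There is one attempt and no reset: what is moved stays moved. The work goes in short steps, each a Python script; the robot and the scene stay as the last script left them, time stands still between calls to the robot, and variables do not carry over. Pictures are saved under pics/ and viewed, at most 10 in all, crops included, and the job is handed in when it is done.

```bash
mkdir -p pics; ls
python3 - <<'E'
from plant import robot
import cv2
o=robot.observe();print(o)
for n in("scene","top"):
    cv2.imwrite(f"pics/{n}0.png",robot.grab_frame(n));print(n,robot.get_calibration(n))
E
```

```text
pics
{'time': 0.0, 'q': array([ 5.69120577e+01,  5.99663951e+00,  5.52614021e+00,  8.96049105e+01,
       -7.79712042e-04,  7.75292837e+01]), 'qvel': array([ 0.01336921,  0.02014975, -0.04790825,  0.03950828,  0.06254427,
        0.03616513]), 'joint_torque': array([ 1.07737098e-03, -5.56936383e+01,  5.03643143e+01,  1.70098885e-02,
       -2.43230606e-04,  6.18338140e-05]), 'tool_pos': array([0.21110531, 0.56137312, 0.30313366]), 'tcp_rot': array([-1.79926201e+02, -1.55227171e-02,  1.59382764e+02]), 'ft_force': array([-0.95105856, -0.18563586, -0.5499095 ]), 'torque': array([-0.01844026, -0.03658268, -0.03395767]), 'gripper_force': 0.0, 'gripper_width': 0.08516540936378048}
scene {'vertical_fov': 51.1991366187121, 'cx': 275.1315455354741, 'cy': 210.41159272953914, 'rvec': array([ 2.07883575,  0.83038714, -0.38985995]), 'tvec': array([-0.31666499, -0.15081412,  1.63743702])}
top {'vertical_fov': 45.368612912513065, 'cx': 276.23062144526597, 'cy': 201.14385283203396, 'rvec': array([ 2.17828038, -2.14469759,  0.12242891]), 'tvec': array([-0.08179503,  0.55389701,  1.46298856])}
```

View pics/scene0.png

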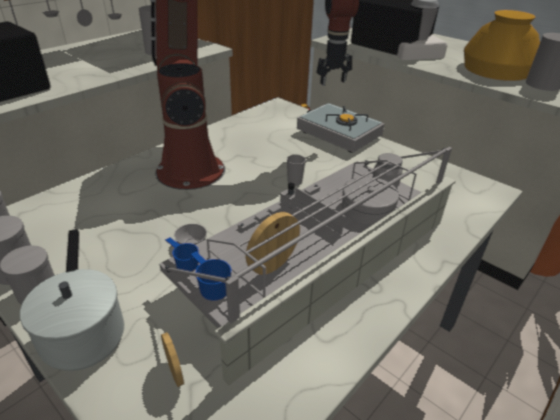

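View pics/top0.png

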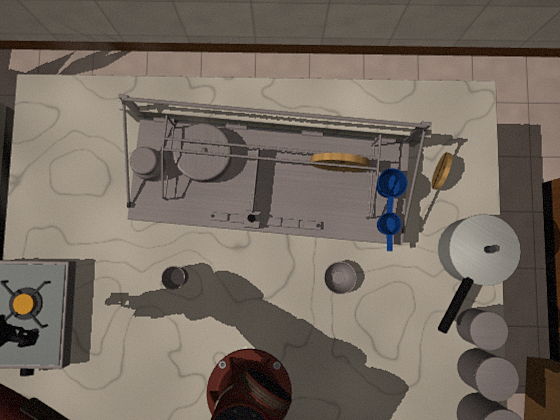

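The top view shows the board at about (340,160), in the right bay, so the target is the right notch. The stop's knob is near (252,218) and the rail runs from about (212,216) to (322,226). I'll enlarge that area.

```bash
cat > h.py <<'E'
import cv2,numpy as np
def cam(c,h=420):
    f=h/2/np.tan(np.radians(c["vertical_fov"])/2)
    return np.array([[f,0,c["cx"]],[0,f,c["cy"]],[0,0,1]]),cv2.Rodrigues(c["rvec"])[0],np.array(c["tvec"])
def ray(c,uv,z):
    K,R,t=cam(c); o=-R.T@t; d=R.T@np.linalg.solve(K,[uv[0],uv[1],1]); return o+d*(z-o[2])/d[2]
def proj(c,p):
    K,R,t=cam(c); q=K@(R@np.array(p)+t); return q[:2]/q[2]
E
python3 - <<'E'
import cv2
from plant import robot
from h import *
i=cv2.imread("pics/top0.png")[140:250,190:350]
cv2.imwrite("pics/topc.png",cv2.convertScaleAbs(cv2.resize(i,None,fx=5,fy=5,interpolation=cv2.INTER_CUBIC),alpha=1.5))
c=robot.get_calibration("top")
for n,uv,z in[("railL",(212,215.5),.114),("railR",(322,226),.114),("knob",(251.5,218),.169),("boardtop",(340,158),.26)]:print(n,ray(c,uv,z))
E
```

```text
railL [0.5023581  0.10590693 0.114     ]
railR [ 0.47769963 -0.20235626  0.114     ]
knob [ 0.49262039 -0.00771578  0.169     ]
boardtop [ 0.64173957 -0.2341703   0.26      ]
```

View pics/topc.png

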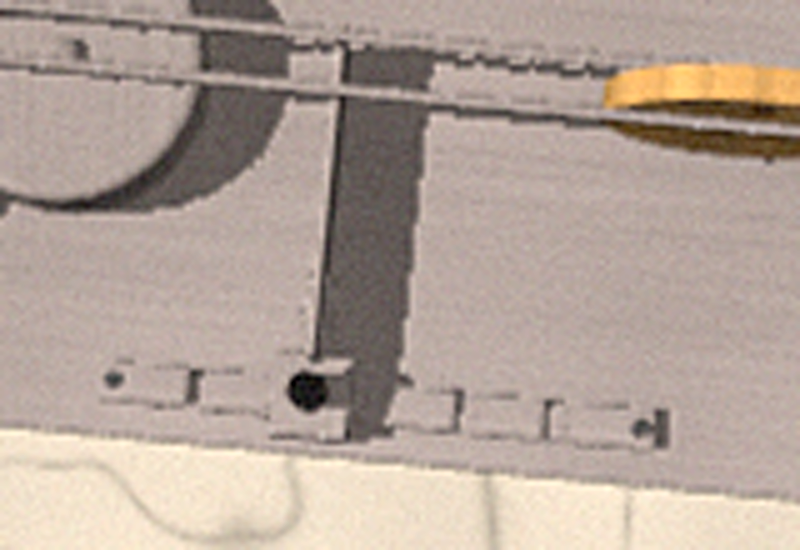

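The crop shows the knob at (307,390), the rail's end screws at (113,378) and (643,428), and notch walls at about 195, 458 and 547. The plate rises from the saddle at about (317,355) to (345,45). Next I'll compute the geometry and check the sizes.

```bash
cat >> h.py <<'E'
def geom(c):
    a=ray(c,(113/5+190-.4,378/5+140-.4),.115);b=ray(c,(643/5+190-.4,428/5+140-.4),.115)
    ey=(a-b)/np.linalg.norm(a-b); ex=np.array([ey[1],-ey[0],0]); return (a+b)/2,ex,ey,np.linalg.norm(a-b)
E
python3 - <<'E'
from plant import robot
from h import *
c=robot.get_calibration("top")
m,ex,ey,L=geom(c); th=np.degrees(np.arctan2(ex[1],ex[0])); print(m,th,"screw span",L)
def rel(n,x,y,z):
    p=ray(c,(x/5+189.6,y/5+139.6),z)-m; print(n,round(p@ex,4),round(p@ey,4))
rel("knob",307,390,.168);rel("railLend",102,388,.114);rel("railRend",657,432,.114)
rel("notchwallL",193,385,.113);rel("w2",458,410,.113);rel("w3",547,418,.113)
rel("plate front top",317,358,.165);rel("plate back top",345,45,.165)
rel("board left edge",606,95,.18);rel("dabba right",200,60,.165);rel("dabba front",60,205,.165)
i=cv2.imread("pics/top0.png");h=cv2.cvtColor(i,cv2.COLOR_BGR2HSV)
k=cv2.inRange(h,(10,110,60),(30,255,255));n,l,s,ce=cv2.connectedComponentsWithStats(k)
for j in range(1,n):
    if s[j,4]>100: print(s[j],ce[j])
for yaw in(90+th,th-90):
    p=m+.045*ex+.06*ey;print(yaw,robot.ik([p[0],p[1],.30],[180,0,yaw]),robot.ik([p[0],p[1],.20],[180,0,yaw]))
E
```

```text
[ 0.49141464 -0.043201    0.115     ] -4.510525046592102 screw span 0.29780864686714825
knob -0.0006 0.037
railLend -0.0061 0.1546
railRend -0.0014 -0.157
notchwallL 0.0005 0.1041
w2 0.0005 -0.0451
w3 0.0007 -0.0951
plate front top 0.0174 0.0335
plate back top 0.1904 0.0354
board left edge 0.173 -0.1088
dabba right 0.1746 0.1136
dabba front 0.0875 0.1811
[311 153  59  13 479] [340.38204593 158.22129436]
[432 153  21  36 407] [441.73955774 170.68058968]
[552 178   8  51 319] [556.         200.10658307]
[555 249   5  60 186] [557.72043011 275.62365591]
[ 13 293  21  22 351] [ 22.77492877 303.43589744]
[ 524  369   36   51 1073] [545.39515377 400.46132339]
85.48947495340789 [-12.47198799  -4.37790862  -5.26376508  89.11414353   0.
  82.03853706] [-12.47198799  -3.96800642 -15.26210407  78.70590235   0.
  82.03853706]
-94.51052504659211 [-12.47198799  -4.37790862  -5.26376508  89.11414353   0.
 -97.96146294] [-12.47198799  -3.96800642 -15.26210407  78.70590235   0.
 -97.96146294]
```

Measurements agree with the given sizes: screw span is 298 mm, rail 311 mm, notch walls 50 mm apart, and the stop is at about +0.036. The board's left rim is at y≈-0.109. I'll shut the gripper, come down on the left of the plate, and touch it.

Run:
```python
from plant import robot
from h import *
m,ex,ey,L=geom(robot.get_calibration("top")); yaw=90+np.degrees(np.arctan2(ex[1],ex[0]))
def P(y,z): p=m+.045*ex+y*ey; return [p[0],p[1],z]
robot.set_gripper(0)
robot.move_pose(P(.078,.30),[180,0,yaw])
robot.line_to(P(.078,.20),vel=.1)
print(robot.observe()["time"]); robot.pause(.2)
f0=robot.observe()["ft_force"]
cv2.imwrite("pics/top1.png",cv2.resize(robot.grab_frame("top")[120:260,170:370],None,fx=4,fy=4,interpolation=cv2.INTER_CUBIC))
g=robot.line_to(P(.040,.20),vel=.02,guard=2)
o=robot.observe();p=o["tool_pos"]-m
print(g,o["time"],p@ex,p@ey,o["tool_pos"][2],(o["ft_force"]-f0)@ey,o["ft_force"]-f0)
```

```text
4.25
True 5.7417 0.04477360270380551 0.05162996241006959 0.1995494660052119 0.9600108655175499 [ 0.20364934  0.94692816 -0.78225245]
```

View pics/top1.png

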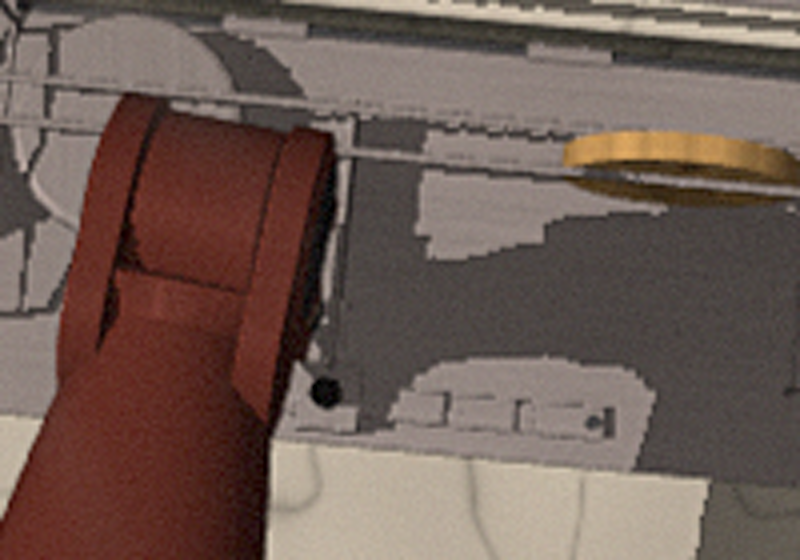

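The hand is left of the plate with the fingers at it; knob at (326,391) in this crop. I'll push over the notch at 0 in small steps and use its force signature to calibrate the finger-to-stop offset.

```bash
cat > push.py <<'E'
from plant import robot
from h import *
m,ex,ey,L=geom(robot.get_calibration("top"))
def P(y,z): p=m+.045*ex+y*ey; return [p[0],p[1],z]
def push(y0,y1,step,vel):
    out=[]
    for y in np.arange(y0,y1-1e-9,-step):
        robot.line_to(P(y,.20),vel=vel)
        o=robot.observe();p=o["tool_pos"]-m;out.append((round(o["time"],2),round(p@ey*1000,1),round(o["ft_force"]@ey,1)))
    return out
E
python3 - <<'E'
from push import *
for r in push(.049,.025,.006,.03)+push(.0235,.004,.0015,.03):print(*r)
E
```

```text
6.0 48.9 -0.0
6.35 42.6 0.4
6.7 36.6 0.8
7.05 30.6 -0.4
7.4 24.6 -0.9
7.65 23.4 0.2
7.9 21.9 1.0
8.15 20.3 -0.5
8.4 18.8 0.6
8.65 17.4 0.3
8.9 15.9 0.3
9.15 15.3 5.8
9.4 14.3 8.2
9.65 12.6 8.1
9.9 10.7 4.0
10.15 8.8 2.3
10.4 6.9 2.3
10.65 5.3 1.7
10.9 3.8 2.0
```

Force rises at finger y≈15.5 mm and releases at ≈11 mm. That is the exit from notch 0, so the finger-to-stop offset is ≈15.5 mm, which agrees with first contact (51.6 - 36). The last notch should then capture at finger y≈-80.5 mm, with its centre at -84.5 mm.

Run:
```python
from push import *
for r in push(-.010,-.024,.007,.03)+push(-.0285,-.043,.002,.03)+push(-.053,-.076,.0115,.03):print(*r)
```

```text
11.52 -10.5 0.3
11.9 -17.4 0.8
12.28 -24.4 -0.5
12.58 -28.9 0.7
12.83 -30.7 -0.2
13.08 -32.7 -0.3
13.33 -34.4 1.5
13.58 -35.7 6.7
13.83 -37.7 5.6
14.08 -40.2 4.6
14.33 -42.7 1.6
14.83 -53.6 0.6
15.37 -64.9 -0.1
15.9 -76.4 -0.8
```

The middle notch confirms it: force rises at -34.5 mm. Now small steps into the last notch, stopping once the stop has been drawn in and before force builds again.

Run:
```python
from push import *
for y in np.arange(-.0775,-.0841,-.001):
    r=push(y,y,.001,.01)[0];print(*r)
    if y<-.0815 and r[2]>3:break
robot.line_to(P(-.040,.20),vel=.08); robot.line_to(P(-.040,.30),vel=.1)
robot.line_to((np.array(P(.10,.30))-.09*ex*1).tolist(),vel=.2)
print(robot.observe()["time"])
i=robot.grab_frame("top");cv2.imwrite("pics/top2.png",i)
cv2.imwrite("pics/top2c.png",cv2.resize(i[140:250,190:350],None,fx=5,fy=5,interpolation=cv2.INTER_CUBIC))
```

```text
16.2 -77.6 1.4
16.45 -78.5 0.1
16.7 -79.7 -0.2
16.95 -80.6 -0.4
17.2 -81.6 -0.2
17.45 -82.6 -0.9
17.7 -83.6 0.8
20.525
```

View pics/top2c.png

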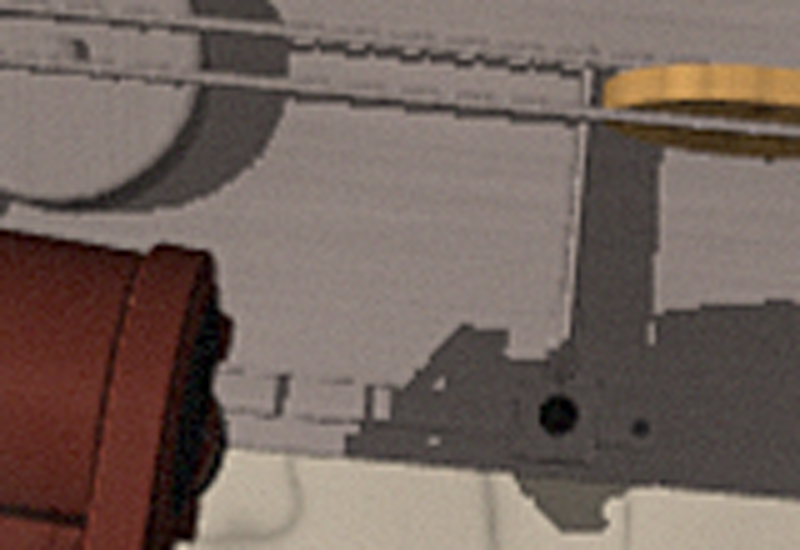

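The hand is away, the knob is at (558,415) and the board has not moved. I'll measure the knob.

Run:
```python
from push import *
c=robot.get_calibration("top");i=cv2.imread("pics/top2.png")
g=cv2.cvtColor(i,cv2.COLOR_BGR2GRAY)[215:232,292:311]
w=(g<g.min()+22).astype(np.uint8);M=cv2.moments(w,True);uv=(292+M["m10"]/M["m00"],215+M["m01"]/M["m00"])
p=ray(c,uv,.164)-m;print(uv,M["m00"],p@ex,p@ey)
for f in("pics/top0.png","pics/top2.png"):
    k=cv2.inRange(cv2.cvtColor(cv2.imread(f),cv2.COLOR_BGR2HSV)[:,300:400],(10,110,60),(30,255,255));mm=cv2.moments(k,True);print(mm["m10"]/mm["m00"],mm["m01"]/mm["m00"])
```

```text
(300.94444444444446, 222.61111111111111) 36.0 -0.0010659141058367934 -0.09824857781168428
39.878632478632476 158.24102564102563
40.085014409221905 154.94092219020172
```

The knob measures y=-0.098, inside the last notch's capture window once the roughly +1 mm camera bias is allowed for. The finger travel agrees at -0.099, and the board is in place.

```bash
python3 -c "
from plant import robot
print(robot.job_done(), robot.observe()['time'])"
```

```text
the job is handed in; nothing more can be done
the job is handed in; nothing more can be done
```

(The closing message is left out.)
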